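Vent the paint canister

TASK

Lift away the red spray can that crowds the clamped paint canister and set it down gently, upright, on the aluminium tray. Then screw the canister's black knurled cap down (clockwise) until it bottoms out, back it off a quarter turn so that the canister can breathe, and finish with the cap still gripped between the fingers at that setting: do not let go. Leave everything else where it stands.

Things in the scene. Friction and masses are not known exactly. Their poses are not given: they have to be found in the camera images.
- canister: aluminium paint canister clamped upright on a dark steel stand plate bolted to the table; it cannot move. Origin on the canister's axis at table level, z up. Canister 72 mm in diameter up to 75 mm above the table, shoulder sloping in to a 30 mm neck at 90 mm. Plate 12 mm thick, reaching 50 mm behind and 110 mm ahead of the axis along its own x and 50 mm to each side. The spray can starts on the plate on the +x side. A red paint mark lies on the shoulder on the -x side.
- cap (a joint): how far the knurled cap is backed off, rad: 0 = bottomed out (hard stop), growing anticlockwise as seen from above. It starts between 1.3 and 2.9 and stays where it is left; drag about 0.08 N m. Thread pitch 5 mm a turn: the cap sinks 0.8 mm per rad as it is screwed down (clockwise from above). It stays on the thread up to 3.6 rad.
- cap_grip (a point): centre of the cap, on the canister's axis, where to grip it: 115 mm above the table when bottomed out, up to 3 mm higher when backed off. The black cap is a cylinder of 44 mm diameter and 30 mm height, from 15 mm below to 15 mm above this point; 10 mm and more are free under it beside the neck. The white line on its top, from the middle to the rim, points over the red mark (the canister's -x) when the cap is bottomed out.
- can: red spray can with white overcap, the obstacle, loose, 0.14 to 0.28 kg, standing on the stand plate about 70 mm from the canister's axis. Origin at the centre of its underside, z up. Can 52 mm in diameter up to 132 mm, then a dome; overcap 42 mm in diameter from 145 to 190 mm (firmly fixed, good to grip).
- can_top (a point): centre of the top of the red can's overcap, 190 mm above its underside
- tray: fixed aluminium tray, 200 mm along its x, 180 mm along its y, floor 4 mm and rim 14 mm above the table, rim wall 4 mm. Origin under its centre. The half towards -x (nearer the robot) is free; a mixing cup and a jar stand on the +x half, about 55 mm from the centre.
- mixing_cup: bystander: white open mixing cup, 52 mm wide, 55 tall, standing on the far half of the tray; leave alone; origin at the centre of its underside
- lacquer_jar: bystander: small amber jar with blue lid, 44 mm wide, 60 tall, standing on the far half of the tray; leave alone; origin at the centre of its underside
- tape: bystander: yellow roll of tape, 90 mm wide, 24 tall, lying flat; leave alone; origin at the centre of its underside
- filler: bystander: yellow bottle with red cap, 52 mm wide, 150 tall; leave alone; origin at the centre of its underside
- black_can: bystander: black spray can with steel-grey overcap, 190 mm tall; leave alone; origin at the centre of its underside
- paint_tin: bystander: round steel paint tin with blue band, 90 mm wide, 100 tall; leave alone; origin at the centre of its underside
- brush: bystander: paint brush lying down; leave alone; origin at the centre of its underside

How it is judged (in metres and radians):
On the way, in this order (a step that is already met when the one before it is completed fails the run):
1. the red can stands upright on the tray, let go (contact force between can and tray above 0.5 N and angle between can's own z axis and vertical below 0.12 rad and linear speed of can below 0.03 m/s and contact force between the fingers and can below 0.1 N and x of can in the frame of tray between -0.1 and 0.1 m and y of can in the frame of tray between -0.09 and 0.09 m), for 0.3 s.
2. the cap is bottomed out (value of joint cap below 0.08 rad), for 0.1 s.
3. the cap is backed off (value of joint cap above 1.3 rad), for 0.1 s.
At the end, for the whole second after the job is handed in: The red can stands upright (within 7 degrees), at rest and let go, on the tray; the cap, having been bottomed out, is a quarter turn back from its stop (1.57 rad within 0.24) and still, and the fingers are gripping it (over 4 N, grasp point within 30 mm of the cap's centre) (all of step 1 and value of joint cap between 1.33 and 1.81 rad and velocity of joint cap between -0.1 and 0.1 rad/s and contact force between the fingers and cap above 4 N and distance between the grasp point and cap_grip below 0.03 m); the arm keeps its last pose, push and grip.
It fails at once if the red can is tipped over (angle between can's own z axis and vertical above 0.6 rad).
It fails at once if the red can is dropped or thrown (contact force between the fingers and can below 0.05 N and linear speed of can above 0.5 m/s).
It fails at once if a bystander is moved by more than 30 mm (distance of any of mixing_cup, lacquer_jar, tape, filler, black_can, paint_tin, brush from where it was at the start of the episode above 0.03 m).
It also fails if it takes over 64 s, if anything falls off the work surface, if the arm or the gripper's body presses on something with over 40 N, if the wrist force passes 120 N, or if a joint passes its speed limit or range.

ROBOT

A 6-joint arm with a two-finger parallel gripper is mounted at the origin on the work surface. World frame = base frame: x ahead of the robot, y to its left, z up, the work surface at z = 0. Lengths are in mm, angles in rad, forces in N, time in s.
With the tool pointing down it reaches from about 350 to 975 mm from the base axis. Payload 7.1 kg.
Tool frame: the origin (TCP) lies at the very end of the fingers, on their centre line; the grasp point (between the pads) lies 19 mm behind it; z points along the fingers, y is the direction in which the jaws open and shut (so a half turn about z gives the same grasp; the last joint's range is limited). The gripper opens to 88 mm and grips with 3 to 60 N. Pads are 20 mm wide; open, the fingers measure 115 mm over their backs; the gripper's body (75 mm by 178 mm) begins 61 mm behind the grasp point.
Start: joints at [-1.121, 0.423, 1.63, -0, 1.089, -0.019], TCP at [282.399, -557.544, 222.675] pointing down, gripper open.
Joint ranges: [-3, 3], [-0.9, 2.11], [0.09, 2.58], [-1.31, 4.45], [0.11, 2.69], [-2.54, 2.54]. Speed limits (rad/s): [2.39, 2.39, 3.01, 3.14, 3.14, 3.14].

INTERFACE

Orientations are given as a rotation vector (axis times angle).
In Python, from workcell import monitor, vision, order, find_in, regions_of, place_of gives the robot as it stands. The module is installed in compiled form; this text tells all that it offers.
- The arm moves only by the tool carry_out, never from a script. Its argument "targets" is a list of rows, each a list of 3 entries, a list of its own where there are three numbers: the turn, a rotation vector about the world's x, y, z in degrees, then the shift along the world's x, y, z in mm, then the finger opening in mm, from 0 to 87.8. In form: [[[rx, ry, rz], [x, y, z], hand], ...]. A call has 1 to 10 rows; each row is the pose to reach, as a shift and turn from the pose commanded when the call began; what a row does not reach only later rows make up. A row lasts 1/12 s, in which the tool goes at most 41.7 mm and 7.16 degrees, less where a joint would pass 70% of its speed; a pose out of reach is approached as far as the arm can. A call with a gripper value outside its range is refused whole. The fingers move at their own pace and stop on an object; the grip force is fixed at half the most. Time passes only in rows, so rows that repeat a pose let the fingers close. It gives the time, the measured TCP pose, the force and the opening at its end, in the units of the state.
- monitor.get_obs(): the state, without advancing time (a new reading comes with each control period).
- vision.get_image(name): name is "scene" or "top"; returns the picture (420x560x3 uint8, red, green, blue); there is no depth.
- vision.camera_model(name): a dict with "K" (3x3 intrinsics, pixels), "dist" ([k1, k2, p1, p2, k3] as OpenCV has them; the pictures are not rectified), "rvec" (rotation vector, rad) and "tvec" (3), from world to camera coordinates, as OpenCV has them. Camera axes: x right, y down, z forward; pixel columns grow to the right and rows downward; lengths in mm; the calibration is good to about 2 mm. A picture is of the moment at which its call begins. camera_model takes no time and is no camera call.
- order.close_job(): hands the job in, once; it reports no verdict.
Trained networks look in the newest picture that a camera, given by its name, has taken for a name from the list of things; names that differ only in an ending like _2 or _b are one class to them, and where a whole thing is asked for, a point or a joint stands for the part that bears it (a point fixed in the world has none). Each returns a list of dicts, best first, with "confidence" (0 to 1); they miss things now and then, are a little off and sometimes report something else, mostly with a low value. They report only what shows in the picture. A call takes as long as a camera call.
- find_in(query, camera): "point" ([x, y, z] in mm, in the coordinates of the camera as it stood for that picture, good to about 4 mm: the middle of the surface that is visible of it).
- regions_of(query, camera): "mask" (420x560 bool, what is visible of it).
- place_of(query, camera): "point" ([x, y, z] in mm, in the coordinates of the camera as it stood for that picture, good to about 4 mm: a listed point, or the origin of a listed thing).
The state is a dict: "t": time; "qpos": joint angles; "qvel": joint speeds; "joint_torque": joint torques, N m; "ee_pos": TCP position; "orientation": TCP orientation; "ft_force": force on the tool from outside, world axes, zero at the start; "moment": the same for the moment, N m; "width": finger opening in mm.
Only numpy, scipy, OpenCV 4.12 (cv2) and the standard library are available. Lean on these libraries where they do the work, as an engineer would, in place of code of your own. Each camera call takes 0.05 s, during which the arm holds its last target.

## Working session

There is one attempt and no reset: what is moved stays moved. The work goes in short steps, Python scripts to look and compute and a tool call to move; the robot and the scene stay as the last step left them, time stands still between calls to the robot, and variables do not carry over. Pictures are saved under pics/ and viewed, and the job is handed in when it is done.

Besides the shell and the picture viewer there is one more tool, called after "Call:" as name(argument=value, ...), one argument or row to a line, values as JSON. carry_out: Moves the arm, as the interface text tells. Its arguments: {"type":"object","properties":{"targets":{"type":"array","items":{"type":"array"}}},"required":["targets"]}

```bash
mkdir -p pics
cat > h.py <<'E'
import numpy as np, cv2
from workcell import monitor, vision, order, find_in, regions_of, place_of
def cam(n):
    m=vision.camera_model(n); R=cv2.Rodrigues(np.array(m['rvec'],float))[0]
    return m,R,np.array(m['tvec'],float).ravel()
def toW(n,p):
    m,R,t=cam(n); return R.T@(np.array(p)-t)
def proj(n,P):
    m,R,t=cam(n); return cv2.projectPoints(np.array(P,float).reshape(-1,3),np.array(m['rvec'],float),t,np.array(m['K'],float),np.array(m['dist'],float))[0].reshape(-1,2)
def rayz(n,uv,z):
    m,R,t=cam(n); u=cv2.undistortPoints(np.array(uv,float).reshape(-1,1,2),np.array(m['K']),np.array(m['dist'])).reshape(-1,2)
    d=np.c_[u,np.ones(len(u))]@R; c=-R.T@t
    return c+d*((z-c[2])/d[:,2])[:,None]
def save(n,f,box=None,s=1):
    im=vision.get_image(n)
    if box: im=im[box[1]:box[3],box[0]:box[2]]
    im=cv2.resize(im,None,fx=s,fy=s,interpolation=cv2.INTER_CUBIC); cv2.imwrite('pics/'+f,im[:,:,::-1]);
E
python3 - <<'E'
from h import *
np.set_printoptions(precision=1,suppress=True)
save('scene','s0.png');save('top','t0.png')
for c in('scene','top'):
    m,R,t=cam(c);print(c,-R.T@t,m['K'][0][0])
    for q in('canister','cap_grip','can','can_top','tray','mixing_cup','lacquer_jar','filler','black_can','paint_tin','tape','brush'):
        r=place_of(q,c)
        print(q,[(toW(c,d['point']).round(1),round(d['confidence'],2)) for d in r[:2]])
print(monitor.get_obs())
E
```

```text
scene [1490.  -502.9  792.7] 469.2715933446778
canister [(array([ 555.8, -201.2,    1.4]), 0.61)]
cap_grip [(array([ 551.6, -200.1,  121.6]), 0.67)]
can [(array([ 562.9, -132.7,   13.1]), 0.59)]
can_top [(array([ 558.7, -132.6,  200.5]), 0.94)]
tray [(array([508.6, 221.6,   2. ]), 0.58)]
mixing_cup [(array([564.7, 272.5,   2.1]), 0.74)]
lacquer_jar [(array([ 555.6, -202.1,    0.1]), 0.68), (array([568.7, 183.1,   6.1]), 0.67)]
filler [(array([771.1,  10.7,  -2.3]), 0.86), (array([ 552.7, -203.1,   -0.9]), 0.68)]
black_can [(array([780.3, 145.2,   0.5]), 0.97), (array([ 563.1, -133.2,   14.5]), 0.37)]
paint_tin [(array([ 721.9, -326.7,    2.5]), 0.56)]
tape [(array([ 474.8, -413.9,    0.5]), 0.67), (array([ 561.7, -131.1,   14. ]), 0.57)]
brush [(array([552.6, 460.1,  -2.2]), 0.79), (array([ 474.5, -413.1,   -1. ]), 0.4)]
top [ 442.4   40.  1453.9] 441.33071993316776
canister [(array([ 554.1, -198. ,   -0.1]), 0.56)]
cap_grip [(array([ 555.5, -204.3,  116.5]), 0.71), (array([ 470.4, -408.8,    0.6]), 0.48)]
can []
can_top [(array([ 561.5, -128.7,  203.8]), 0.61), (array([ 715.4, -324. ,   -2.8]), 0.2)]
tray [(array([508.9, 223.2,  -1.6]), 0.65)]
mixing_cup [(array([556.7, 274.5,   2.4]), 0.76)]
lacquer_jar [(array([568.7, 186.6,   4.2]), 0.5)]
filler [(array([772.2,   9.4,   1.4]), 0.6)]
black_can [(array([775.8, 151.2,   0.7]), 0.57)]
paint_tin [(array([ 720.1, -327.3,   -4.9]), 0.65)]
tape [(array([ 473.3, -412.5,    3.8]), 0.55)]
brush [(array([548.2, 458.7,   1.9]), 0.73)]
{'t': 1.3, 'qpos': array([-1.1,  0.4,  1.6,  0. ,  1.1, -0. ]), 'qvel': array([ 0., -0.,  0., -0.,  0.,  0.]), 'joint_torque': array([ -0. , -54.5, -27.4,   0.1,   0. ,  -0. ]), 'ee_pos': array([ 282.4, -557.5,  222.7]), 'orientation': array([-3.1, -0.7,  0. ]), 'ft_force': array([-0.3, -0.1,  0. ]), 'moment': array([-0., -0., -0.]), 'width': 87.75080571463214}
```

View pics/s0.png

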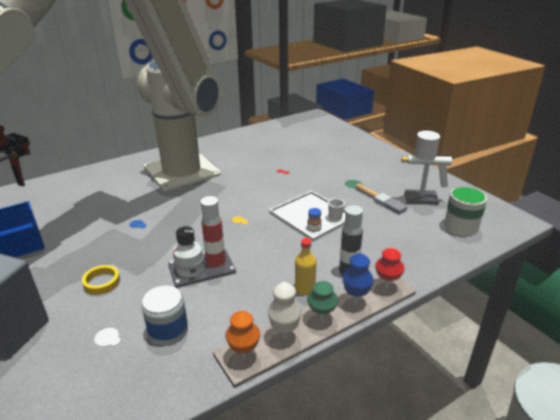

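View pics/t0.png

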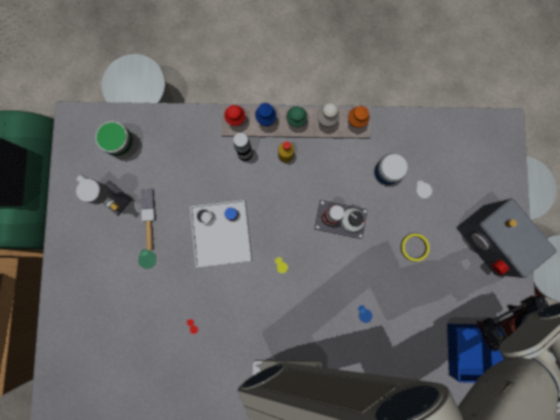

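Run:
```python
from h import *
print(monitor.get_obs()['orientation'])
im=cv2.imread('pics/t0.png'); 
u=proj('top',[[555,-202,118]])[0].astype(int);print(u)
c=im[u[1]-50:u[1]+50,u[0]-50:u[0]+70]
cv2.imwrite('pics/t0c.png',cv2.resize(c,None,fx=6,fy=6,interpolation=cv2.INTER_CUBIC))
im=cv2.imread('pics/s0.png'); 
u=proj('scene',[[555,-180,118]])[0].astype(int);print(u)
c=im[u[1]-50:u[1]+70,u[0]-60:u[0]+60]
cv2.imwrite('pics/s0c.png',cv2.resize(c,None,fx=5,fy=5,interpolation=cv2.INTER_CUBIC))
```

```text
[-3.05559990e+00 -7.29720190e-01  1.39101357e-05]
[356 217]
[193 232]
```

View pics/t0c.png

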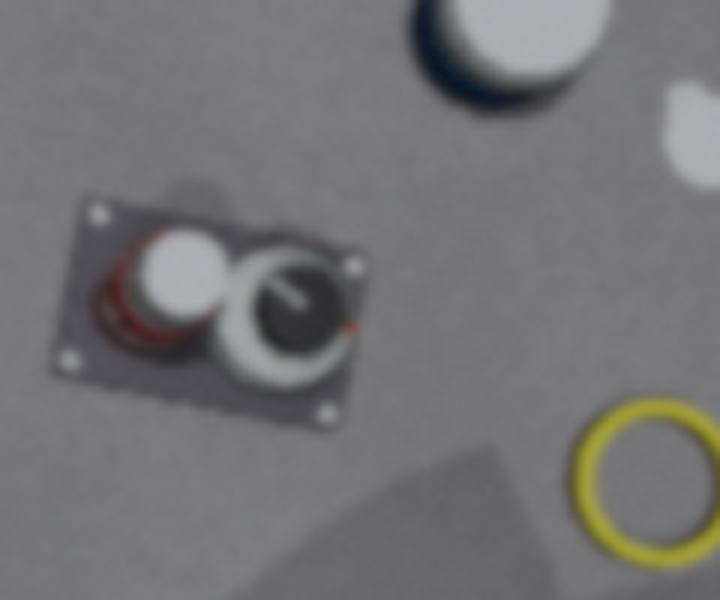

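View pics/s0c.png

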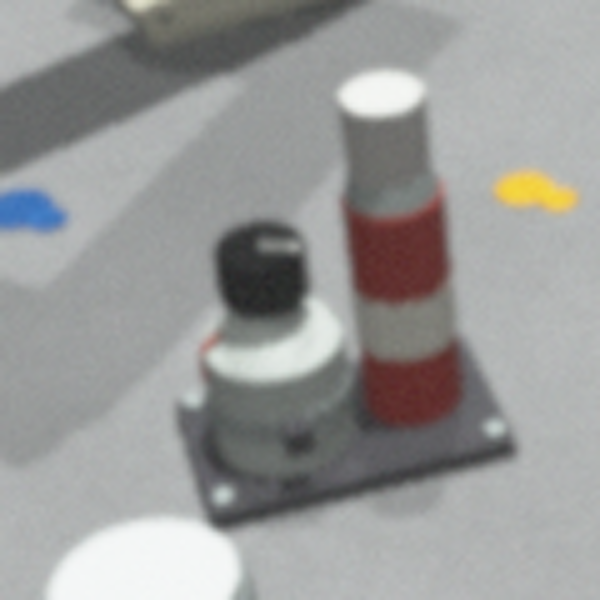

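Run:
```python
from h import *
np.set_printoptions(precision=1,suppress=True)
T=lambda x,y:(306+x/6-.4,167+y/6-.4)
S=lambda x,y:(133+x/5-.4,182+y/5-.4)
print('can top',rayz('top',[T(185,274)],202),rayz('scene',[S(381,94)],202))
print('cap top',rayz('top',[T(299,309)],132),rayz('scene',[S(262,244)],132))
sc=rayz('top',[T(100,214),T(355,265),T(327,413),T(70,360)],14);print(sc)
print('axis yaw',[np.degrees(np.arctan2(*(sc[a]-sc[b])[[1,0]])) for a,b in((0,1),(3,2))], 'mid-of -x',(sc[1]+sc[2])/2,'+x',(sc[0]+sc[3])/2)
L=rayz('top',[T(299,305),T(272,279)],132);print('line',np.degrees(np.arctan2(*(L[1]-L[0])[[1,0]])))
L=rayz('scene',[S(262,244),S(298,246)],132);print('line',L,np.degrees(np.arctan2(*(L[1]-L[0])[[1,0]])))
print(monitor.get_obs()['t'])
tr=rayz('top',[(191,206),(245,200),(251,265),(195,268)],14);print(tr,tr.mean(0))
```

```text
can top [[ 563.  -130.8  202. ]] [[ 566.9 -134.2  202. ]]
cap top [[ 553.  -197.4  132. ]] [[ 556.3 -200.8  132. ]]
[[ 613.4 -109.9   14. ]
 [ 587.5 -249.4   14. ]
 [ 506.6 -233.4   14. ]
 [ 533.2  -93.7   14. ]]
axis yaw [np.float64(79.4771356771852), np.float64(79.19995429154456)] mid-of -x [ 547.  -241.4   14. ] +x [ 573.3 -101.8   14. ]
line 46.27927768763927
line [[ 556.3 -200.8  132. ]
 [ 567.6 -186.5  132. ]] 51.604902374773125
1.3
[[594.4 320.5  14. ]
 [617.  144.1  14. ]
 [406.1 119.6  14. ]
 [393.9 299.7  14. ]] [502.9 221.   14. ]
```

Call:
carry_out(
  targets=[
    [[0, 0, 7], [15, 20, 30], 87],
    [[0, 0, 14], [40, 60, 57], 87],
    [[0, 0, 21], [65, 95, 57], 87],
    [[0, 0, 28], [88, 130, 57], 87],
    [[0, 0, 35], [111, 165, 57], 87],
    [[0, 0, 42], [134, 200, 57], 87],
    [[0, 0, 49], [157, 235, 57], 87],
    [[0, 0, 56], [180, 270, 57], 87],
    [[0, 0, 63], [203, 305, 57], 87],
    [[0, 0, 63], [226, 340, 57], 87],
  ],
)

```text
t: 2.13
ee_pos: [501.4, -227.5, 279.9]
orientation: [2.216, 2.226, 0.0]
ft_force: [0.4, 0.6, 0.5]
width: 87.1
```

Call:
carry_out(
  targets=[
    [[0, 0, 0], [20, 30, 0], 87],
    [[0, 0, 0], [38, 58, 0], 87],
    [[0, 0, 0], [50, 78, 0], 87],
    [[0, 0, 0], [55, 85.5, 0], 87],
    [[0, 0, 0], [55, 85.5, 0], 87],
    [[0, 0, 0], [55, 85.5, 0], 87],
  ],
)

```text
t: 2.63
ee_pos: [555.4, -144.1, 279.5]
orientation: [-2.223, -2.22, 0.001]
ft_force: [0.8, -0.4, 0.4]
width: 86.9
```

Call:
carry_out(
  targets=[
    [[0, 0, 0], [0, 0, 0], 87],
    [[0, 0, 0], [0, 0, 0], 87],
    [[0, 0, 0], [0, 0, 0], 87],
  ],
)

```text
t: 2.88
ee_pos: [555.1, -145.0, 279.7]
orientation: [2.226, 2.217, -0.0]
ft_force: [-0.7, -0.9, 1.0]
width: 87.1
```

Run:
```python
from h import *
np.set_printoptions(precision=2,suppress=True)
o=monitor.get_obs();print(o['t'],o['ee_pos'],o['qpos'],o['qvel'])
save('scene','s1.png',(120,130,320,300),4)
```

```text
2.8833 [ 555.08 -144.99  279.75] [-0.28  0.29  1.69 -0.    1.16 -0.27] [ 0.  0. -0.  0. -0.  0.]
```

View pics/s1.png

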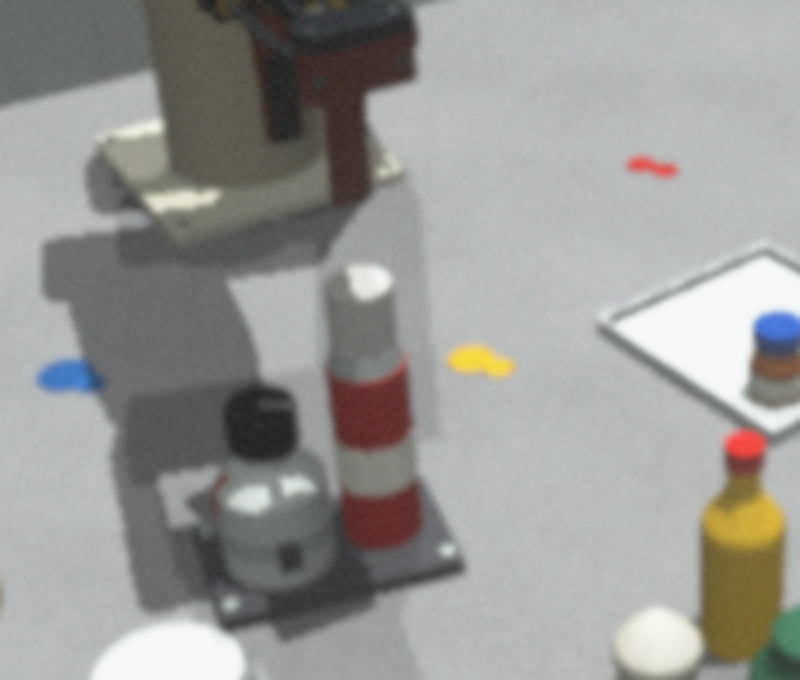

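Call:
carry_out(
  targets=[
    [[0, 0, 0], [8.5, 13, -10], 87],
    [[0, 0, 0], [8.5, 13, -35], 87],
    [[0, 0, 0], [8.5, 13, -60], 87],
    [[0, 0, 0], [8.5, 13, -85], 87],
    [[0, 0, 0], [8.5, 13, -105], 87],
    [[0, 0, 0], [8.5, 13, -116], 87],
    [[0, 0, 0], [8.5, 13, -116], 87],
    [[0, 0, 0], [8.5, 13, -116], 87],
  ],
)

```text
t: 3.6
ee_pos: [564.1, -131.2, 163.8]
orientation: [-2.224, -2.218, 0.0]
ft_force: [-0.1, -0.4, -0.1]
width: 87.0
```

Run:
```python
from h import *
save('scene','s2.png',(120,130,320,300),4)
save('top','t2.png',(270,150,410,270),5)
```

```text
(no output)
```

View pics/s2.png

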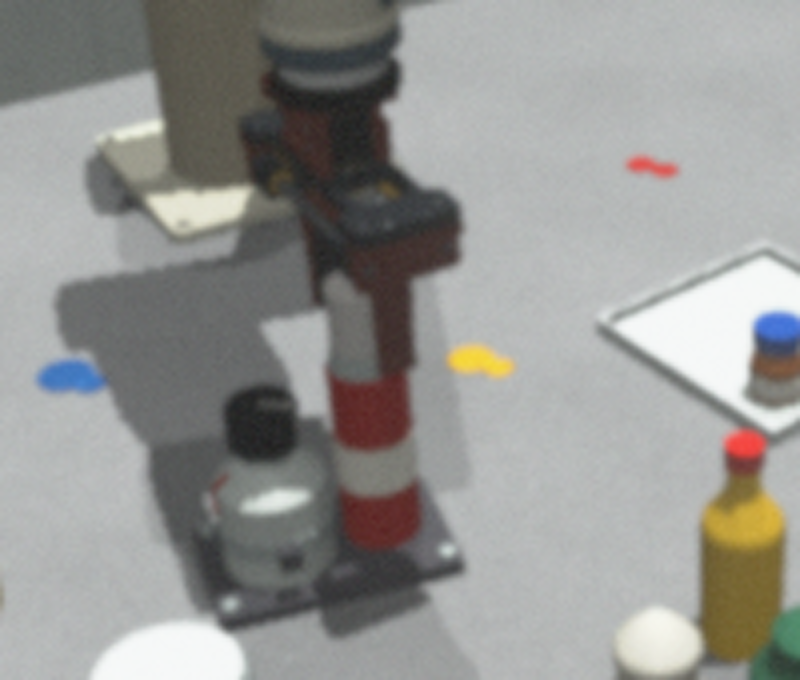

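View pics/t2.png

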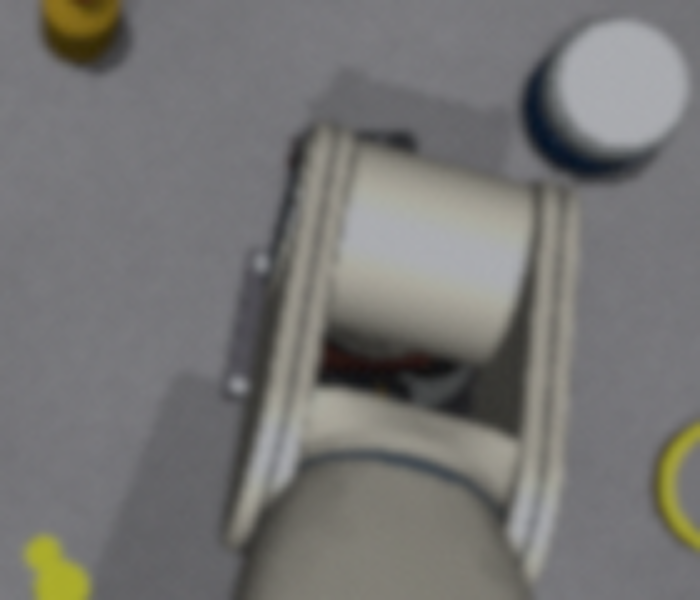

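The scene picture shows the jaws straddling the white overcap: front finger at about (395,300), overcap at about (350,310). The top view is covered by the arm. I'll close now.

Call:
carry_out(
  targets=[
    [[0, 0, 0], [0, 0, 0], 65],
    [[0, 0, 0], [0, 0, 0], 55],
    [[0, 0, 0], [0, 0, 0], 46],
    [[0, 0, 0], [0, 0, 0], 42],
    [[0, 0, 0], [0, 0, 0], 36],
    [[0, 0, 0], [0, 0, 0], 30],
    [[0, 0, 0], [0, 0, 0], 30],
    [[0, 0, 0], [0, 0, 0], 30],
  ],
)

```text
t: 4.37
ee_pos: [564.1, -130.8, 163.6]
orientation: [-2.224, -2.219, 0.0]
ft_force: [0.1, -0.3, 0.3]
width: 41.8
```

Call:
carry_out(
  targets=[
    [[0, 0, 0], [0, 0, 4], 30],
    [[0, 0, 0], [0, 0, 10], 30],
    [[0, 0, 0], [0, 0, 20], 30],
    [[0, 0, 0], [0, 0, 32], 30],
    [[0, 0, 0], [0, 0, 44], 30],
    [[0, 0, 0], [0, 0, 56], 30],
    [[0, 0, 0], [0, 0, 68], 30],
    [[0, 0, 0], [0, 0, 76], 30],
    [[0, 0, 0], [0, 0, 80], 30],
    [[0, 0, 0], [0, 0, 80], 30],
  ],
)

```text
t: 5.2
ee_pos: [564.7, -131.0, 245.1]
orientation: [2.223, 2.217, 0.002]
ft_force: [0.1, -0.0, -0.9]
width: 41.5
```

Run:
```python
from h import *
save('scene','s3.png',(120,100,320,270),4)
print(monitor.get_obs()['t'])
```

```text
5.25
```

View pics/s3.png

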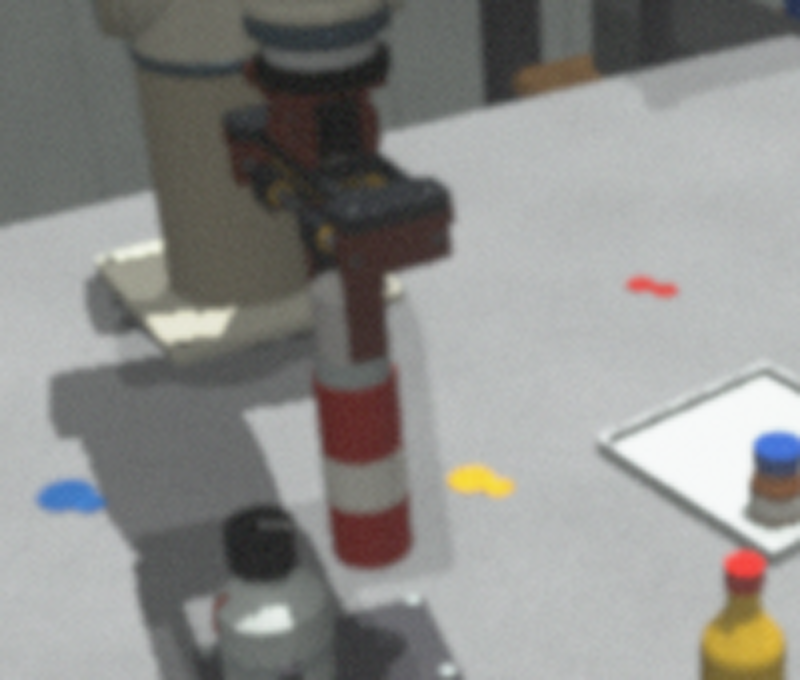

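The can hangs upright in the grip, clear of the plate, with its bottom edge at about (370,560).

Call:
carry_out(
  targets=[
    [[0, 0, 0], [-2, 6, 0], 30],
    [[0, 0, 0], [-6, 20, 0], 30],
    [[0, 0, 0], [-12, 42, 0], 30],
    [[0, 0, 0], [-19, 66, 0], 30],
    [[0, 0, 0], [-26, 90, 0], 30],
    [[0, 0, 0], [-33, 114, 0], 30],
    [[0, 0, 0], [-40, 138, 0], 30],
    [[0, 0, 0], [-47, 162, 0], 30],
    [[0, 0, 0], [-54, 186, 0], 30],
    [[0, 0, 0], [-61, 210, 0], 30],
  ],
)

```text
t: 6.08
ee_pos: [501.5, 81.1, 243.0]
orientation: [-2.223, -2.218, 0.002]
ft_force: [0.3, 0.2, -2.1]
width: 41.8
```

Call:
carry_out(
  targets=[
    [[0, 0, 0], [-7, 24, 0], 30],
    [[0, 0, 0], [-14, 48, 0], 30],
    [[0, 0, 0], [-21, 72, 0], 30],
    [[0, 0, 0], [-28, 96, 0], 30],
    [[0, 0, 0], [-34, 117, 0], 30],
    [[0, 0, 0], [-38, 130, 0], 30],
    [[0, 0, 0], [-40, 137, 0], 30],
    [[0, 0, 0], [-40, 138, 0], 30],
    [[0, 0, 0], [-40, 138, 0], 30],
    [[0, 0, 0], [-40, 138, 0], 30],
  ],
)

```text
t: 6.92
ee_pos: [463.0, 216.7, 243.5]
orientation: [2.224, 2.219, -0.001]
ft_force: [0.7, -0.1, -2.2]
width: 41.6
```

Call:
carry_out(
  targets=[
    [[0, 0, 0], [0, 0, -6], 30],
    [[0, 0, 0], [0, 0, -18], 30],
    [[0, 0, 0], [0, 0, -32], 30],
    [[0, 0, 0], [0, 0, -46], 30],
    [[0, 0, 0], [0, 0, -58], 30],
    [[0, 0, 0], [0, 0, -66], 30],
    [[0, 0, 0], [0, 0, -70], 30],
    [[0, 0, 0], [0, 0, -70], 30],
  ],
)

```text
t: 7.58
ee_pos: [462.8, 216.5, 172.7]
orientation: [-2.225, -2.217, 0.003]
ft_force: [0.3, 0.1, -2.1]
width: 41.5
```

Run:
```python
from h import *
save('scene','s4.png',(220,120,380,260),5)
print(monitor.get_obs())
```

```text
{'t': 7.6333, 'qpos': array([ 4.14475953e-01,  3.26171484e-01,  1.91714529e+00, -1.77800730e-06,
        8.98839217e-01,  4.17568546e-01]), 'qvel': array([ 0.00174136, -0.01611438, -0.01357602, -0.00039882,  0.00361293,
       -0.00016309]), 'joint_torque': array([-7.10496982e-02, -4.42370868e+01, -2.31289047e+01,  5.24530176e-02,
       -6.40762481e-02, -1.27340110e-03]), 'ee_pos': array([463.20474974, 216.7933351 , 173.46937652]), 'orientation': array([-2.22472940e+00, -2.21786229e+00,  8.25947173e-04]), 'ft_force': array([ 0.47582303, -0.81708176, -2.18894637]), 'moment': array([-0.01492923, -0.07335214,  0.04868085]), 'width': 41.35832726287649}
```

View pics/s4.png

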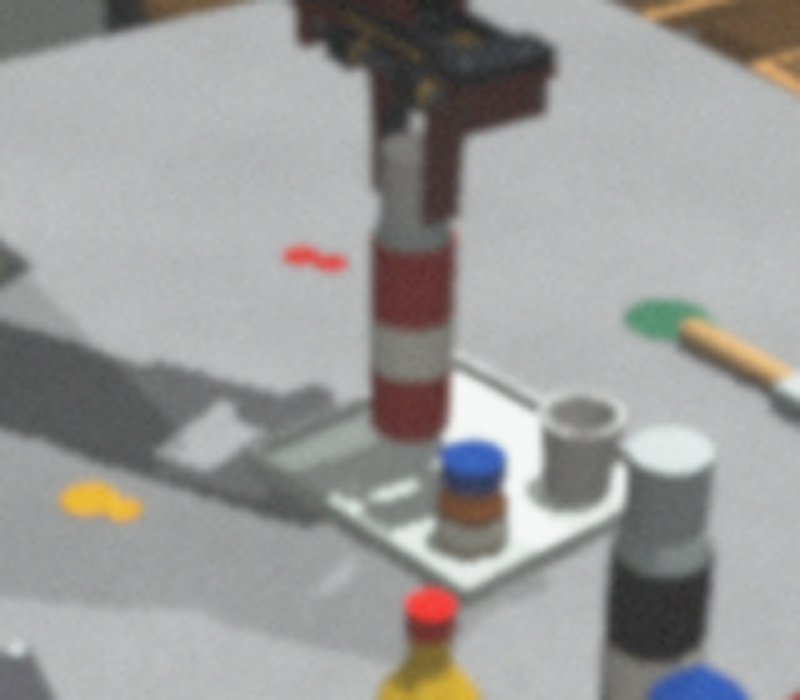

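The can is upright over the free half of the tray, its bottom at about (410,435), roughly 18 mm above the floor by arm height.

Call:
carry_out(
  targets=[
    [[0, 0, 0], [0, 0, -4], 30],
    [[0, 0, 0], [0, 0, -8], 30],
    [[0, 0, 0], [0, 0, -11], 30],
    [[0, 0, 0], [0, 0, -13], 30],
    [[0, 0, 0], [0, 0, -14.5], 30],
    [[0, 0, 0], [0, 0, -15.5], 30],
    [[0, 0, 0], [0, 0, -15.5], 30],
  ],
)

```text
t: 8.22
ee_pos: [463.1, 217.1, 158.0]
orientation: [-2.224, -2.219, 0.0]
ft_force: [-0.2, 0.6, -1.5]
width: 41.5
```

Call:
carry_out(
  targets=[
    [[0, 0, 0], [0, 0, -0.7], 30],
    [[0, 0, 0], [0, 0, -1.4], 30],
    [[0, 0, 0], [0, 0, -1.4], 30],
  ],
)

```text
t: 8.47
ee_pos: [463.1, 217.2, 156.7]
orientation: [2.224, 2.219, -0.0]
ft_force: [-0.9, 0.1, -1.3]
width: 41.4
```

Call:
carry_out(
  targets=[
    [[0, 0, 0], [0, 0, -0.5], 30],
    [[0, 0, 0], [0, 0, -1.0], 30],
    [[0, 0, 0], [0, 0, -1.0], 30],
  ],
)

```text
t: 8.72
ee_pos: [463.1, 217.2, 155.7]
orientation: [2.224, 2.219, -0.0]
ft_force: [-0.1, 0.5, -1.5]
width: 41.9
```

Call:
carry_out(
  targets=[
    [[0, 0, 0], [0, 0, -0.5], 30],
    [[0, 0, 0], [0, 0, -1.0], 30],
    [[0, 0, 0], [0, 0, -1.0], 30],
  ],
)

```text
t: 8.97
ee_pos: [463.3, 217.3, 155.6]
orientation: [-2.224, -2.219, -0.001]
ft_force: [-2.7, -0.2, 7.2]
width: 41.6
```

Call:
carry_out(
  targets=[
    [[0, 0, 0], [0, 0, 0.8], 30],
    [[0, 0, 0], [0, 0, 0.8], 42],
    [[0, 0, 0], [0, 0, 0.8], 46],
    [[0, 0, 0], [0, 0, 0.8], 50],
    [[0, 0, 0], [0, 0, 0.8], 60],
    [[0, 0, 0], [0, 0, 0.8], 70],
    [[0, 0, 0], [0, 0, 0.8], 80],
    [[0, 0, 0], [0, 0, 0.8], 85],
    [[0, 0, 0], [0, 0, 0.8], 85],
  ],
)

```text
t: 9.72
ee_pos: [463.1, 217.2, 155.6]
orientation: [-2.224, -2.219, 0.0]
ft_force: [-0.6, 0.5, 0.6]
width: 79.7
```

Run:
```python
from h import *
save('scene','s5.png',(220,120,380,260),5)
print(monitor.get_obs()['t'])
```

```text
9.7667
```

View pics/s5.png

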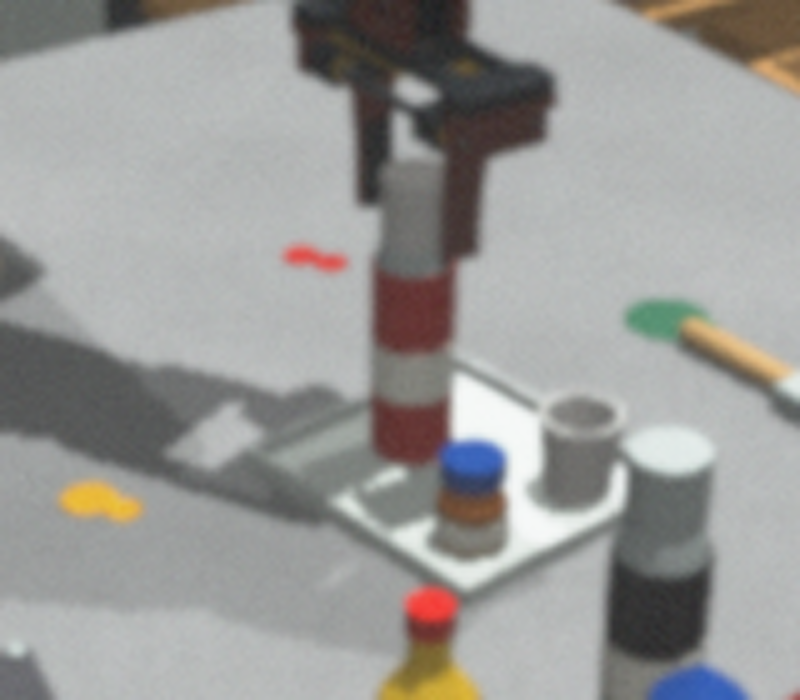

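The can stands upright on the tray with both fingers off it: overcap at about (413,215), fingers at about (370,150) and (465,200). I'll raise the arm and go to the cap.

Call:
carry_out(
  targets=[
    [[0, 0, 0], [0, 0, 8], 87],
    [[0, 0, 0], [0, 0, 25], 87],
    [[0, 0, 0], [0, 0, 50], 87],
    [[0, 0, 0], [0, 0, 75], 87],
    [[0, 0, 5], [2, -8, 95], 87],
    [[0, 0, 12], [8, -35, 95], 87],
    [[0, 0, 19], [16, -70, 95], 87],
    [[0, 0, 26], [24, -105, 95], 87],
    [[0, 0, 33], [32, -140, 95], 87],
    [[0, 0, 40], [40, -175, 95], 87],
  ],
)

```text
t: 10.6
ee_pos: [502.6, 44.6, 251.4]
orientation: [1.369, 2.827, 0.001]
ft_force: [0.2, 0.7, 1.0]
width: 87.2
```

Call:
carry_out(
  targets=[
    [[0, 0, 6], [8, -35, 0], 87],
    [[0, 0, 12], [16, -70, 0], 87],
    [[0, 0, 18], [24, -105, 0], 87],
    [[0, 0, 24], [32, -140, 0], 87],
    [[0, 0, 25], [39, -173, 0], 87],
    [[0, 0, 25], [45, -205, 0], 87],
    [[0, 0, 25], [49, -225, 0], 87],
    [[0, 0, 25], [51, -235, 0], 87],
    [[0, 0, 25], [51, -235, 0], 87],
    [[0, 0, 25], [51, -235, 0], 87],
  ],
)

```text
t: 11.43
ee_pos: [553.1, -188.5, 250.6]
orientation: [-0.736, -3.054, -0.001]
ft_force: [1.0, -0.0, -0.1]
width: 86.8
```

Run:
```python
from h import *
save('scene','s6.png',(120,110,360,290),3.3)
o=monitor.get_obs();print(o['t'],o['ee_pos'],o['qpos'],o['orientation'])
for d in place_of('can','scene')[:2]+place_of('cap_grip','scene')[:2]: print(toW('scene',d['point']),d['confidence'])
```

```text
11.4833 [ 553.05353461 -187.91854203  250.62332296] [-3.48123873e-01  3.32590344e-01  1.69735707e+00  4.31057503e-04
  1.11227675e+00 -1.44739978e+00] [-7.33975291e-01 -3.05404877e+00 -7.14336311e-04]
[461.98960019 216.06363091   5.25908238] 0.96
[ 553.9337264  -199.70771847  120.8234484 ] 0.81
```

View pics/s6.png

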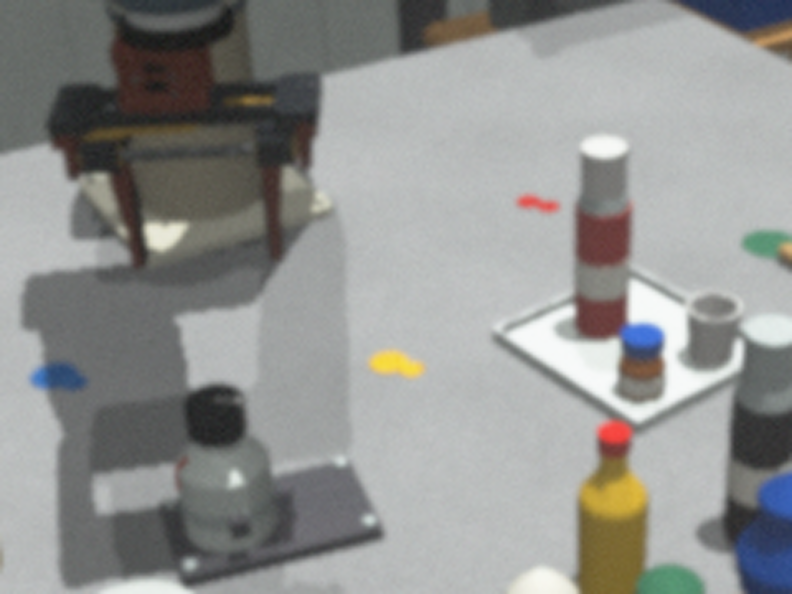

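The scene picture shows the red can upright on the tray at about (603,240). The place_of result of (462, 216, 5) agrees. The open gripper is above the cap, which is at about (215,415). I'll descend over the cap.

Call:
carry_out(
  targets=[
    [[0, 0, 0], [1.3, -12.4, -10], 87],
    [[0, 0, 0], [1.3, -12.4, -35], 87],
    [[0, 0, 0], [1.3, -12.4, -65], 87],
    [[0, 0, 0], [1.3, -12.4, -95], 87],
    [[0, 0, 0], [1.3, -12.4, -120], 87],
    [[0, 0, 0], [1.3, -12.4, -140], 87],
    [[0, 0, 0], [1.3, -12.4, -152], 87],
    [[0, 0, 0], [1.3, -12.4, -152], 87],
    [[0, 0, 0], [1.3, -12.4, -152], 87],
  ],
)

```text
t: 12.33
ee_pos: [554.6, -201.3, 98.2]
orientation: [-0.734, -3.054, -0.0]
ft_force: [-0.7, -0.9, 0.4]
width: 87.2
```

Run:
```python
from h import *
save('scene','s7.png',(120,150,260,270),5)
o=monitor.get_obs();print(o['t'],o['ee_pos'],o['ft_force'],o['moment'])
```

```text
12.3833 [ 555.28295425 -201.55132946   99.18366036] [-0.1678003   0.46596    -0.67689966] [ 0.0369084  -0.16096923  0.03534479]
```

View pics/s7.png

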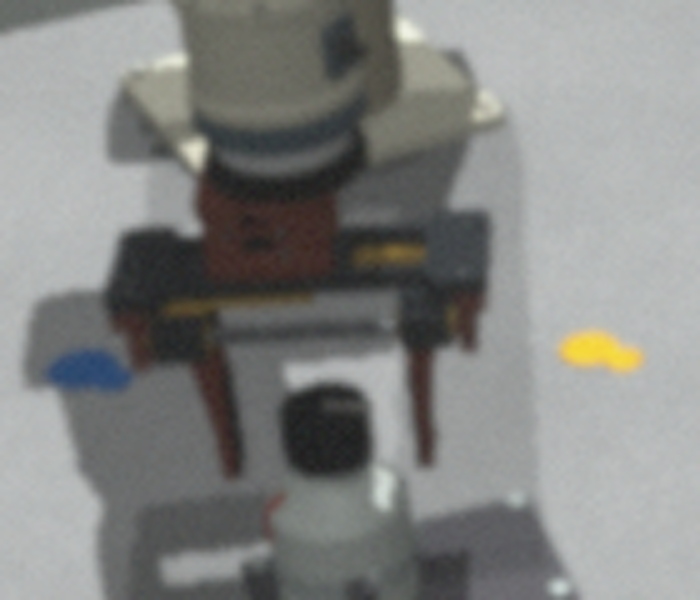

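The cap, at about (327,430), sits midway between the fingertips at (233,475) and (427,462). I'll close on it.

Call:
carry_out(
  targets=[
    [[0, 0, 0], [0, 0, 0], 65],
    [[0, 0, 0], [0, 0, 0], 55],
    [[0, 0, 0], [0, 0, 0], 48],
    [[0, 0, 0], [0, 0, 0], 44],
    [[0, 0, 0], [0, 0, 0], 38],
    [[0, 0, 0], [0, 0, 0], 30],
    [[0, 0, 0], [0, 0, 0], 30],
    [[0, 0, 0], [0, 0, 0], 30],
  ],
)

```text
t: 13.05
ee_pos: [554.8, -201.2, 98.7]
orientation: [0.735, 3.054, 0.0]
ft_force: [0.8, 0.6, 0.8]
width: 43.5
```

Run:
```python
from h import *
np.set_printoptions(precision=3,suppress=True)
o=monitor.get_obs();print(o['t'],o['ee_pos'],o['ft_force'],o['moment'],o['width'])
```

```text
13.05 [ 554.838 -201.244   98.714] [0.773 0.627 0.774] [ 0.247 -0.198 -0.018] 43.47243655006643
```

Call:
carry_out(
  targets=[
    [[0, 0, -4], [0, 0, -0.05], 30],
    [[0, 0, -10], [0, 0, -0.15], 30],
    [[0, 0, -17], [0, 0, -0.25], 30],
    [[0, 0, -24], [0, 0, -0.35], 30],
    [[0, 0, -30], [0, 0, -0.4], 30],
    [[0, 0, -30], [0, 0, -0.4], 30],
  ],
)

```text
t: 13.55
ee_pos: [554.4, -201.6, 98.3]
orientation: [-1.505, -2.757, 0.001]
ft_force: [-1.9, -2.0, 2.0]
width: 43.5
```

Run:
```python
from h import *
np.set_printoptions(precision=3,suppress=True)
o=monitor.get_obs();print(o['t'],o['ee_pos'],o['ft_force'],o['moment'],o['width'],o['qpos'])
```

```text
13.55 [ 554.438 -201.634   98.258] [-1.856 -2.048  2.043] [-0.284  0.258 -0.095] 43.514096812754666 [-0.369  0.539  1.784 -0.001  0.819 -0.94 ]
```

Call:
carry_out(
  targets=[
    [[0, 0, -4], [0, 0, -0.05], 30],
    [[0, 0, -10], [0, 0, -0.15], 30],
    [[0, 0, -17], [0, 0, -0.25], 30],
    [[0, 0, -24], [0, 0, -0.35], 30],
    [[0, 0, -31], [0, 0, -0.45], 30],
    [[0, 0, -38], [0, 0, -0.55], 30],
    [[0, 0, -45], [0, 0, -0.65], 30],
    [[0, 0, -50], [0, 0, -0.7], 30],
    [[0, 0, -50], [0, 0, -0.7], 30],
    [[0, 0, -50], [0, 0, -0.7], 30],
  ],
)

```text
t: 14.38
ee_pos: [553.5, -201.7, 97.5]
orientation: [-2.522, -1.871, 0.003]
ft_force: [-4.4, -3.3, 3.9]
width: 43.7
```

Run:
```python
from h import *
np.set_printoptions(precision=3,suppress=True)
o=monitor.get_obs();print(o['t'],o['ee_pos'],o['ft_force'],o['moment'],o['width'],o['qpos'])
```

```text
14.3833 [ 553.545 -201.726   97.522] [-4.414 -3.334  3.919] [-0.411  0.832 -0.107] 43.7153977111277 [-0.369  0.539  1.785 -0.001  0.819 -0.074]
```

Call:
carry_out(
  targets=[
    [[0, 0, -4], [0, 0, -0.05], 30],
    [[0, 0, -10], [0, 0, -0.15], 30],
    [[0, 0, -17], [0, 0, -0.25], 30],
    [[0, 0, -24], [0, 0, -0.35], 30],
    [[0, 0, -31], [0, 0, -0.45], 30],
    [[0, 0, -38], [0, 0, -0.55], 30],
    [[0, 0, -45], [0, 0, -0.65], 30],
    [[0, 0, -50], [0, 0, -0.7], 30],
    [[0, 0, -50], [0, 0, -0.7], 30],
    [[0, 0, -50], [0, 0, -0.7], 30],
  ],
)

```text
t: 15.22
ee_pos: [552.8, -201.1, 96.8]
orientation: [-3.076, -0.63, 0.006]
ft_force: [-7.2, -0.9, 7.4]
width: 43.5
```

Run:
```python
from h import *
np.set_printoptions(precision=3,suppress=True)
o=monitor.get_obs();print(o['t'],o['ee_pos'],o['ft_force'],o['moment'],o['width'],o['qpos'])
```

```text
15.2167 [ 552.831 -201.111   96.753] [-7.178 -0.852  7.396] [-0.079  1.14  -0.129] 43.52132759247112 [-0.369  0.54   1.786 -0.001  0.819  0.799]
```

Call:
carry_out(
  targets=[
    [[0, 0, -2], [-0.7, 0, 0.2], 30],
    [[0, 0, -5], [-1.4, 0, 0.3], 30],
    [[0, 0, -8], [-1.4, 0, 0.3], 30],
    [[0, 0, -8], [-1.4, 0, 0.3], 30],
  ],
)

```text
t: 15.55
ee_pos: [552.7, -201.0, 96.8]
orientation: [-3.114, -0.411, 0.002]
ft_force: [-1.9, 0.5, 0.1]
width: 43.9
```

```bash
cat > r.py <<'E'
from h import *
np.set_printoptions(precision=3,suppress=True)
o=monitor.get_obs();v=o['orientation'];R=cv2.Rodrigues(np.array(v))[0]
print(o['t'],o['ee_pos'],o['ft_force'],o['moment'],o['width'],o['qpos'][5],'yaw',np.degrees(np.arctan2(R[1,1],R[0,1])),o['joint_torque'][5])
E
python3 r.py
```

```text
15.55 [ 552.698 -200.989   96.789] [-1.856  0.547  0.105] [ 0.224  0.334 -0.127] 43.874460419029205 0.9391470317485443 yaw -74.96973362060824 0.6580424308776855
```

Call:
carry_out(
  targets=[
    [[0, 0, -2], [0, 0, 0], 30],
    [[0, 0, -4], [0, 0, 0], 30],
    [[0, 0, -4], [0, 0, 0], 30],
  ],
)

```text
t: 15.8
ee_pos: [552.7, -201.0, 96.7]
orientation: [-3.126, -0.304, 0.002]
ft_force: [-2.4, 1.9, 0.7]
width: 43.7
```

```bash
python3 r.py
```

```text
15.8 [ 552.663 -200.951   96.726] [-2.412  1.893  0.689] [ 0.32   0.379 -0.05 ] 43.74114057410205 1.007792866846625 yaw -78.90147432771981 0.46719322912395
```

Call:
carry_out(
  targets=[
    [[0, 0, -2], [0, 0, 0], 30],
    [[0, 0, -4], [0, 0, 0], 30],
    [[0, 0, -4], [0, 0, 0], 30],
  ],
)

```text
t: 16.05
ee_pos: [552.7, -200.9, 96.7]
orientation: [-3.135, -0.194, 0.002]
ft_force: [-3.0, 1.8, -0.2]
width: 43.5
```

```bash
python3 r.py
```

```text
16.05 [ 552.682 -200.884   96.702] [-2.976  1.817 -0.169] [ 0.466  0.407 -0.039] 43.4848111989734 1.0778536468120603 yaw -82.91582695965933 0.4670070670545101
```

Call:
carry_out(
  targets=[
    [[0, 0, -2], [0, 0, 0], 30],
    [[0, 0, -4], [0, 0, 0], 30],
    [[0, 0, -4], [0, 0, 0], 30],
  ],
)

```text
t: 16.3
ee_pos: [552.7, -200.8, 96.7]
orientation: [-3.139, -0.084, 0.002]
ft_force: [-2.7, 4.0, -0.7]
width: 43.6
```

```bash
python3 r.py
```

```text
16.3 [ 552.674 -200.824   96.682] [-2.683  4.004 -0.662] [ 0.615  0.353 -0.043] 43.55809617014644 1.1477503081885647 yaw -86.92096570681846 0.467416662722826
```

Call:
carry_out(
  targets=[
    [[0, 0, -2], [0, 0, 0], 30],
    [[0, 0, -4], [0, 0, 0], 30],
    [[0, 0, -4], [0, 0, 0], 30],
  ],
)

```text
t: 16.55
ee_pos: [552.7, -200.8, 96.6]
orientation: [-3.14, 0.025, 0.002]
ft_force: [-2.1, 3.8, -0.5]
width: 43.4
```

```bash
python3 r.py
```

```text
16.55 [ 552.661 -200.772   96.634] [-2.107  3.845 -0.52 ] [ 0.793  0.394 -0.041] 43.44263845900822 1.2176132412928382 yaw -90.92497063592292 0.5168167501688004
```

Call:
carry_out(
  targets=[
    [[0, 0, -2], [0, 0, 0], 30],
    [[0, 0, -4], [0, 0, 0], 30],
    [[0, 0, -4], [0, 0, 0], 30],
  ],
)

```text
t: 16.8
ee_pos: [551.8, -200.6, 96.6]
orientation: [-3.138, 0.131, 0.005]
ft_force: [-5.4, 4.6, 1.9]
width: 43.7
```

```bash
python3 r.py
```

```text
16.8 [ 551.846 -200.636   96.61 ] [-5.358  4.612  1.855] [0.817 0.831 0.856] 43.65105050415062 1.2860372078991809 yaw -94.78783372972744 1.3237133994698524
```

Mz and joint-6 torque jumped (Mz from -0.04 to +0.86 N m, torque from 0.52 to 1.32), so the cap is against its stop. I'll hold there briefly and read again.

Call:
carry_out(
  targets=[
    [[0, 0, 0], [0, 0, 0], 30],
    [[0, 0, 0], [0, 0, 0], 30],
    [[0, 0, 0], [0, 0, 0], 30],
  ],
)

```text
t: 17.05
ee_pos: [551.8, -200.7, 96.6]
orientation: [-3.138, 0.129, 0.005]
ft_force: [-5.1, 3.6, 1.2]
width: 43.7
```

```bash
python3 r.py
```

```text
17.05 [ 551.844 -200.662   96.634] [-5.105  3.631  1.175] [0.875 0.881 0.785] 43.69662001950405 1.2844353850540007 yaw -94.70422756237234 0.8117141760885715
```

Call:
carry_out(
  targets=[
    [[0, 0, 1], [0, 0, 0], 30],
    [[0, 0, 1], [0, 0, 0], 30],
  ],
)

```text
t: 17.22
ee_pos: [551.9, -200.7, 96.6]
orientation: [-3.139, 0.102, 0.005]
ft_force: [-5.5, 4.2, 2.0]
width: 43.6
```

```bash
python3 r.py
```

```text
17.2167 [ 551.863 -200.663   96.636] [-5.542  4.193  1.984] [0.755 0.893 0.29 ] 43.57103984706146 1.2668982350443518 yaw -93.72180308314663 0.10223402408882976
```

Call:
carry_out(
  targets=[
    [[0, 0, 1], [0, 0, 0], 30],
    [[0, 0, 1], [0, 0, 0], 30],
  ],
)

```text
t: 17.38
ee_pos: [551.8, -200.7, 96.6]
orientation: [-3.139, 0.076, 0.005]
ft_force: [-5.9, 4.4, 1.0]
width: 44.0
```

```bash
python3 r.py
```

```text
17.3833 [ 551.841 -200.683   96.61 ] [-5.889  4.368  1.031] [ 0.694  0.876 -0.007] 43.964117259562485 1.250028584303119 yaw -92.77827938331964 -0.22448306903243065
```

Call:
carry_out(
  targets=[
    [[0, 0, 4], [0, 0, 0.05], 30],
    [[0, 0, 10], [0, 0, 0.15], 30],
    [[0, 0, 17], [0, -0.1, 0.25], 30],
    [[0, 0, 24], [0, -0.2, 0.35], 30],
    [[0, 0, 31], [0, -0.3, 0.45], 30],
    [[0, 0, 38], [0, -0.4, 0.55], 30],
    [[0, 0, 43], [0, -0.5, 0.6], 30],
    [[0, 0, 45], [0, -0.5, 0.63], 30],
    [[0, 0, 45], [0, -0.5, 0.63], 30],
  ],
)

```text
t: 18.13
ee_pos: [552.4, -202.1, 97.3]
orientation: [-2.93, -1.131, 0.003]
ft_force: [-4.8, -0.1, -1.2]
width: 43.3
```

```bash
python3 r.py
```

```text
18.1333 [ 552.406 -202.06    97.321] [-4.759 -0.145 -1.225] [-0.036  0.781  0.071] 43.27139411046258 0.46399961370440906 yaw -47.78053498126254 -0.5321040004491806
```

Call:
carry_out(
  targets=[
    [[0, 0, 4], [0, 0, 0.05], 30],
    [[0, 0, 10], [0, 0, 0.15], 30],
    [[0, 0, 17], [0, 0, 0.25], 30],
    [[0, 0, 24], [0, 0, 0.35], 30],
    [[0, 0, 31], [0, 0, 0.45], 30],
    [[0, 0, 38], [0, 0, 0.55], 30],
    [[0, 0, 43], [0, 0, 0.6], 30],
    [[0, 0, 45], [0, 0, 0.63], 30],
    [[0, 0, 45], [0, 0, 0.63], 30],
    [[0, 0, 45], [0, 0, 0.63], 30],
  ],
)

```text
t: 18.97
ee_pos: [553.7, -202.6, 98.1]
orientation: [2.279, 2.16, -0.0]
ft_force: [-0.2, -4.1, -8.2]
width: 43.6
```

```bash
python3 r.py
python3 - <<'E'
from h import *
save('scene','s8.png',(120,110,360,290),3.3)
save('top','t8.png',(270,150,410,270),5)
for d in place_of('can','scene')[:2]+place_of('cap_grip','scene')[:2]: print(toW('scene',d['point']),d['confidence'])
E
```

```text
18.9667 [ 553.728 -202.628   98.095] [-0.189 -4.127 -8.199] [-0.796 -0.164  0.107] 43.59636635724641 -0.31627510242852613 yaw -3.0680063336873404 -0.055897654965519905
[460.13300725 214.03164798   4.37924829] 0.82
[ 551.05279615 -201.08952283  120.35349344] 0.41
```

View pics/s8.png

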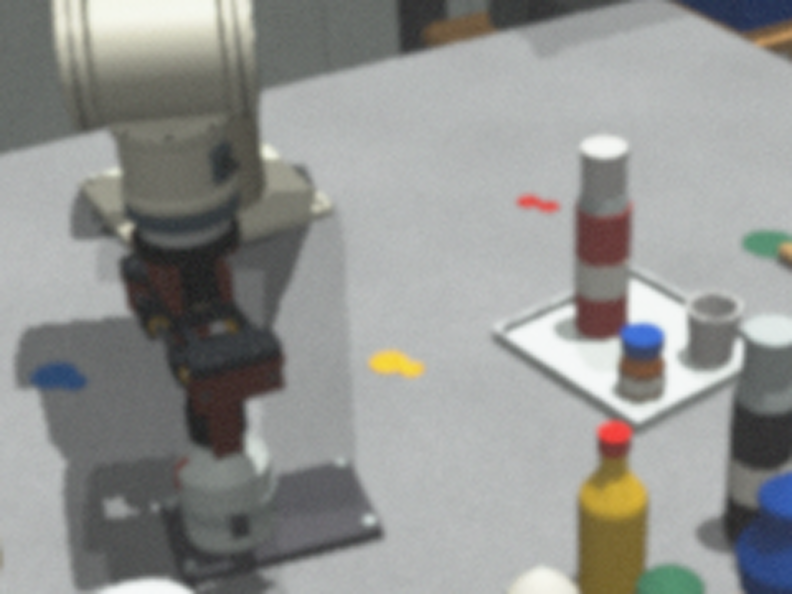

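The can is upright on the tray at about (603,240), and the fingers hold the cap at about (225,420). I'll ease the small axial pull and let it settle.

Call:
carry_out(
  targets=[
    [[0, 0, 0], [0, 0, -0.2], 30],
    [[0, 0, 0], [0, 0, -0.3], 30],
    [[0, 0, 0], [0, 0, -0.3], 30],
    [[0, 0, 0], [0, 0, -0.3], 30],
    [[0, 0, 0], [0, 0, -0.3], 30],
  ],
)

```text
t: 19.58
ee_pos: [553.7, -202.6, 98.1]
orientation: [2.279, 2.16, -0.0]
ft_force: [-0.6, -4.6, -7.3]
width: 43.8
```

```bash
python3 r.py
python3 - <<'E'
from h import *
save('scene','s9.png',(150,190,220,280),8)
E
```

```text
19.5833 [ 553.736 -202.608   98.094] [-0.567 -4.605 -7.319] [-0.98  -0.114  0.091] 43.780524556117236 -0.31621365420996045 yaw -3.0687598591220486 0.0785022578202188
```

View pics/s9.png

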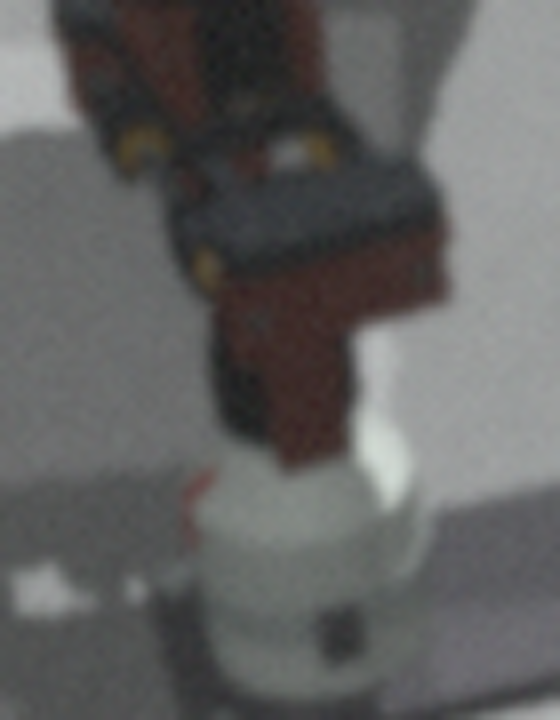

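The finger covers the cap and its white line, so vision can't check the final angle. The encoder and torque readings are consistent with each other, so I'll hand in.

```bash
python3 -c "
from h import *
print(order.close_job(), monitor.get_obs()['t'])"
```

```text
the job is handed in; nothing more can be done
the job is handed in; nothing more can be done
```

I handed the job in with all the steps carried out at about t = 19.6 s, well inside the 64 s limit. The interface reports no verdict.

- **Red can:** I moved it by its overcap to the free half of the tray and let go after touching down at about 9 N. The last camera fixes put it upright at about (461, 215) mm, with its underside at 4–5 mm for a 4 mm tray floor.
- **Screwing down:** I turned the cap clockwise about 156° in one grip until it hit a clear stop. The moment rose from about 0 to 0.86 N m, and unloading it placed the stop at a jaw yaw of about -92.9°. My estimate from the white line was about 150°, so the two differ by about 6°, roughly the spread of the line readings.
- **Backing off:** I turned it back to yaw -3.1°, about 89.8° or 1.57 rad from the stop. The cap is still gripped, with a finger opening of 43.8 mm on the 44 mm cap, and the grasp point is near the cap's centre.

**Not confirmed:**
- **Final cap angle:** the gripper hides the white line, so the angle rests on the tool yaw and the moment readings.
- **Axial pull:** about 7 N of pull on the cap remained at the end; lowering the tool command by 0.3 mm hardly changed it.

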